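Slide the cover plate out over the code reader

ROBOT

A 6-joint arm with a two-finger parallel gripper is mounted at the origin on the work surface. World frame = base frame: x ahead of the robot, y to its left, z up, the work surface at z = 0. Lengths are in m, angles in degrees, forces in N, time in s.
With the tool pointing down it reaches from about 0.35 to 0.875 m from the base axis. Payload 4.2 kg.
Tool frame: the origin (TCP) lies at the very end of the fingers, on their centre line; the grasp point (between the pads) lies r.pinch_z behind it (r.pinch_z is the distance from the TCP to the grasp point, in m); y points along the fingers, z is the direction in which the jaws open and shut, and the axes are right-handed (so a half turn about y gives the same grasp; the last joint's range is limited). The gripper opens to 87 mm and grips with 3 to 60 N. Pads are 19 mm wide; open, the fingers measure 117 mm over their backs; the gripper's body (75 mm by 190 mm) begins 51 mm behind the grasp point.
Start: joints at [-58.579, 22.042, 0.453, 0, -68.411, -14.817], TCP at [0.179, -0.599, 0.223] pointing down, gripper open.
Joint ranges: [-179.83, 179.83], [-69.29, 118.12], [-61.27, 80.66], [-181.25, 117.63], [-171.15, -9.14], [-177.46, 177.46]. Speed limits (degrees/s): [159.86, 159.86, 180, 180, 180, 180].

INTERFACE

Orientations are given as a 3x3 rotation matrix whose columns are the frame's x, y, z axes.
In Python, from station import sense, capture, camera_params, r gives the robot as it stands.
- The arm moves only by the tool move_arm, never from a script. Its argument "increments" is text: rows parted by semicolons, each of 7 numbers parted by spaces: the closure, from -1 (fully open) to 1 (shut), so that 0 is half open, then the shift along the tool's x, y, z in m, then the turn, a rotation vector about the tool's x, y, z in rad. In form: hand x y z wx wy wz; .... A call has 1 to 8 rows; each row is the pose to reach, as a shift and turn from the pose commanded when the call began, along the tool's axes at that moment; what a row does not reach only later rows make up. A row lasts 1/10 s, in which the tool goes at most 50 mm and 8.59 degrees, less where a joint would pass 70% of its speed; a pose out of reach is approached as far as the arm can. A call with a gripper value outside its range is refused whole. The fingers move at their own pace and stop on an object; the grip force is fixed at half the most. Time passes only in rows, so rows that repeat a pose let the fingers close. It gives the time, the measured TCP pose, the force and the opening at its end, in the units of the state.
- sense(): the state, without advancing time (a new reading comes with each control period).
- capture(name): name is "side" or "top" or "wrist"; returns (picture, depth): 480x640x3 uint8, red, green, blue; 480x640 float32, m along the optical axis (not along the pixel's ray), 0 where there is no reading.
- camera_params(name): a dict with "fx", "fy", "cx", "cy" (pixels), "xyz" and "orientation" of the camera in the world. Camera axes: x right, y down, z forward; pixel columns grow to the right and rows downward; lengths in m; the calibration is good to about 2 mm. A picture is of the moment at which its call begins: read the wrist's pose just before it. camera_params takes no time and is no camera call; for the wrist camera it gives the pose at the moment of the call.
- r.finish_job(): hands the job in, once; it reports no verdict.
The state is a dict: "time_s": time; "joints": joint angles; "joint_velocities": joint speeds; "effort": joint torques, N m; "tcp_pos": TCP position; "ee_rot": TCP orientation; "wrist_force": force on the tool from outside, world axes, zero at the start; "moment": the same for the moment, N m; "gripper_width": opening from 0.0 (shut) to 1.0 (fully open).
Only numpy, scipy, OpenCV 4.12 (cv2) and the standard library are available. Lean on these libraries where they do the work, as an engineer would, in place of code of your own. Each camera call takes 0.05 s, during which the arm holds its last target.

TASK

The white cover plate must show the code under its end to the reader: with the fingertips, first push the plate back across the ledge until its long side lies flat against the lip, then push it along the lip until about 3 cm of it sticks out past the end of the ledge, over the reader, still lying flat and along the lip. Only push it, never lift or tip it, and leave the other things where they stand.

Things in the scene. Friction and masses are not known exactly. Their poses are not given: they have to be found in the camera images.
- ledge: fixed brushed-steel step shelf on two legs, 140 mm deep (its x), 300 mm long (its y), top 60 mm above the table. Origin on the table under its centre; x points to the back, away from the robot, z up. Along the back edge stands a lip 10 mm high and 10 mm thick (inner face at x = +60 mm); the front edge and both ends (y = +-150 mm) are open. Turned up to 0.25 rad.
- plate: loose flat white plastic cover plate, grey round marks on top, 80 (its x) x 120 (its y) x 6 mm, 90 g, lying on the ledge up to 0.2 rad askew, clear of the lip. Origin: centre of its underside. Against the lip it is at ledge x = +20 mm; ends level at ledge y = +-90 mm. Slides easily; pushed at mid-side while askew a corner may jam on the lip: turn it square first by its trailing end.
- reader: the code reader: a low black box 110 x 80 mm, 30 mm high, with a glass window in its top, fixed to the table 7 mm off one end of the ledge (either end, it changes), so lower than the ledge; it looks up. Origin at the centre of its underside, at ledge y = +197 or -197 mm.
- tipbox: bystander: closed blue tip box 120 x 80 mm, 50 mm high, loose, standing 7 mm off the other end of the ledge. Origin at the centre of its underside.
- vial_a: bystander: amber vial with white cap, 26 mm wide, 48 mm high, standing on the table about 55 mm in front of the ledge (robot side), towards the left end. Origin at the centre of its underside.
- vial_b: bystander: the same kind of vial, towards the right end.
- bottle: bystander: clear bottle with blue cap, 64 mm wide, 130 mm high, to the right. Origin at the centre of its underside.
- pipette: bystander: grey and black pipette lying on the table to the left, 260 mm long (x), 25 mm high. Origin on the table under its middle.
There are look-alikes about, which are no part of the job. Of the things like the plate, leave any that is green; of the rest the smaller one is meant. Of the things that look like the reader, the larger one is meant.

How it is judged:
By the outcome, as a careful person would: the job done as asked, in the order asked, and still so for the second after the job is handed in, with the robot touching nothing.
It also fails if it takes over 61 s, if anything falls off the work surface, if the arm or the gripper's body presses on something with over 40 N, if the wrist force passes 120 N, or if a joint passes its speed limit or range.

## Working session

There is one attempt and no reset: what is moved stays moved. The work goes in short steps, Python scripts to look and compute and a tool call to move; the robot and the scene stay as the last step left them, time stands still between calls to the robot, and variables do not carry over. Pictures are saved under pics/ and viewed, and the job is handed in when it is done.

Besides the shell and the picture viewer there is one more tool, called after ">>>" in YAML: its name, and indented under it one key for each argument. move_arm: Moves the arm, as the interface text tells. Its arguments: {"type":"object","properties":{"increments":{"type":"string"}},"required":["increments"]}

```bash
mkdir -p pics; ls
python3 - <<'E'
from station import sense,capture,camera_params,r
import cv2,numpy as np
s=sense();print(s); print(r.pinch_z)
for n in("side","top"):
    im,d=capture(n);cv2.imwrite(f"pics/{n}0.png",im[:,:,::-1]);np.savez(f"{n}0.npz",im=im,d=d);print(n,camera_params(n))
E
```

```text
pics
{'time_s': 0.0, 'joints': array([-5.85799473e+01,  2.20891532e+01,  3.79647915e-01, -2.87416160e-02,
       -6.84126580e+01, -1.48192943e+01]), 'joint_velocities': array([ 0.04468293, -0.07407608, -0.00808307, -0.06228372, -0.00262282,
        0.01029237]), 'effort': array([ 5.38495260e-04, -3.90663922e+01,  1.87401706e+01,  4.21991497e+00,
        1.09726682e-02, -2.07678090e-04]), 'tcp_pos': array([ 0.17843065, -0.5983486 ,  0.22147631]), 'ee_rot': array([[ 9.58371614e-01, -7.13430842e-04, -2.85522923e-01],
       [ 2.85523799e-01,  2.06263595e-03,  9.58369399e-01],
       [-9.48004413e-05, -9.99997618e-01,  2.18047323e-03]]), 'wrist_force': array([ 0.43509817, -0.52863666,  0.105129  ]), 'moment': array([0.02371845, 0.00831526, 0.0118783 ]), 'gripper_width': 0.9953012421897788}
0.0187
side {'fx': 528.0374046961906, 'fy': 528.0374046961906, 'cx': 316.4403457284332, 'cy': 238.8843661008659, 'xyz': array([0.3967764 , 1.07284571, 0.85394767]), 'orientation': array([[-0.99495895, -0.06926457,  0.07251968],
       [-0.09941611,  0.58638816, -0.80390632],
       [ 0.01315754, -0.80706341, -0.59031816]])}
top {'fx': 567.0813356246632, 'fy': 567.0813356246632, 'cx': 327.2335143663022, 'cy': 236.61274759237523, 'xyz': array([3.66697765e-01, 7.78444782e-04, 1.34765102e+00]), 'orientation': array([[ 0.00534526, -0.99607714,  0.08832754],
       [-0.99993032, -0.00439435,  0.01095675],
       [-0.01052562, -0.08837995, -0.99603122]])}
```

View pics/top0.png

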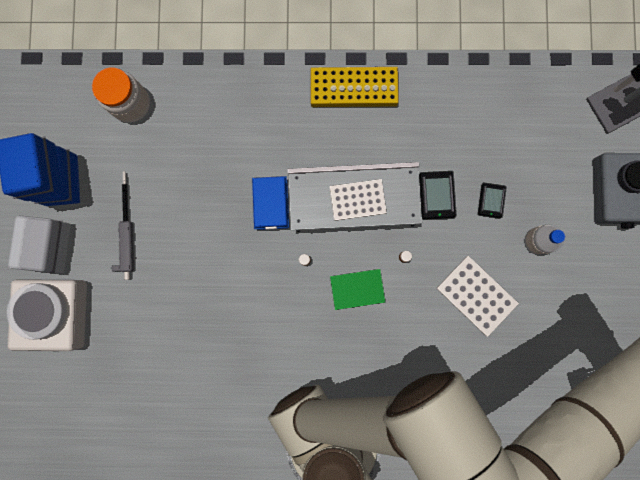

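View pics/side0.png

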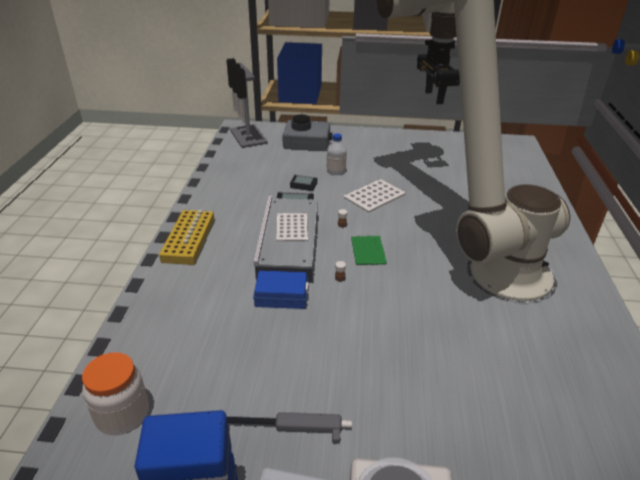

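The top view shows these candidates:
- **Plates:** a white one on the ledge at (358,200), a larger white one on the table at (478,295), and a green one at (358,289). The plate meant is the small white one on the ledge.
- **Readers:** (437,195), and a smaller one at (492,200). The larger one at (437,195) is meant, at the ledge's right (-y) end. The tip box is at (270,203).

Next I'll confirm this in a crop and measure.

```bash
cat > h.py <<'E'
import numpy as np,cv2
def ray(cp,px):
    px=np.atleast_2d(np.asarray(px,float))
    d=np.c_[(px[:,0]-cp['cx'])/cp['fx'],(px[:,1]-cp['cy'])/cp['fy'],np.ones(len(px))]
    return d@np.asarray(cp['orientation']).T
def onplane(cp,px,z):
    d=ray(cp,px);o=np.asarray(cp['xyz']);return o+d*((z-o[2])/d[:,2])[:,None]
def cloud(cp,d):
    v,u=np.indices(d.shape);rr=ray(cp,np.c_[u.ravel(),v.ravel()])
    return (np.asarray(cp['xyz'])+rr*d.reshape(-1,1)).reshape(d.shape+(3,))
E
python3 - <<'E'
from station import camera_params
from h import *
z=np.load('top0.npz');im,d=z['im'],z['d'];cp=camera_params('top')
c=im[140:340,240:540];cv2.imwrite('pics/crop0.png',cv2.resize(c,None,fx=2.6,fy=2.6,interpolation=cv2.INTER_CUBIC)[:,:,::-1])
hsv=cv2.cvtColor(im,cv2.COLOR_RGB2HSV)
P=cloud(cp,d)
print('z plate',np.median(P[185:215,335:380,2]),'ledge',np.median(P[185:215,298:320,2]),np.median(P[185:215,395:410,2]),'table',np.median(P[250:270,330:380,2]))
m=((hsv[...,2]>200)&(hsv[...,1]<40)).astype(np.uint8)*255
m=cv2.morphologyEx(m,cv2.MORPH_CLOSE,np.ones((9,9)))
cs,_=cv2.findContours(m,cv2.RETR_EXTERNAL,cv2.CHAIN_APPROX_NONE)
for k in cs:
    if cv2.contourArea(k)<400: continue
    x=k.reshape(-1,2).mean(0); print(x,cv2.contourArea(k))
    zz=.066 if abs(x[0]-358)<15 and abs(x[1]-200)<15 else .006
    w=onplane(cp,k.reshape(-1,2),zz)[:,:2].astype(np.float32)*1000
    rct=cv2.minAreaRect(w);print(rct,cv2.boxPoints(rct).round(1).tolist())
# lip: points z 0.066-0.074
reg=np.zeros(d.shape,bool);reg[150:240,284:428]=1
L=reg&(P[...,2]>.05)&(P[...,2]<.085)&(hsv[...,1]<90)
w=P[L][:,:2].astype(np.float32)*1000;print('ledge',L.sum(),cv2.minAreaRect(w),cv2.boxPoints(cv2.minAreaRect(w)).round(1).tolist())
for nm,b,(a,c_) in(('reader',(165,225,418,458),(.02,.04)),('vial_b',(245,270,395,415),(.035,.06)),('vial_a',(245,270,295,315),(.035,.06)),('tip',(170,235,245,292),(.04,.06))):
    q=P[b[0]:b[1],b[2]:b[3]].reshape(-1,3);q=q[(q[:,2]>a)&(q[:,2]<c_)];print(nm,len(q),cv2.minAreaRect(q[:,:2].astype(np.float32)*1000))
E
```

```text
z plate 0.06666116108976716 ledge 0.060555443245990936 0.060346284227668856 table 0.000403495892856931
[ 45.67682927 319.74085366] 936.0
((298.0986022949219, 691.3905639648438), (142.02896118164062, 153.59445190429688), 89.3095474243164) [[220.5, 621.2999877929688], [374.0, 619.5], [375.70001220703125, 761.5], [222.1999969482422, 763.2999877929688]]
[478.55294118 295.54705882] 3020.0
((348.6200866699219, -337.75140380859375), (160.47036743164062, 106.34671783447266), 46.29658508300781) [[254.6999969482422, -359.0], [331.6000061035156, -432.5], [442.5, -316.5], [365.6000061035156, -243.0]]
[357.69461078 199.        ] 1699.5
((566.4777221679688, -54.05303192138672), (78.79911041259766, 118.87239837646484), 8.145934104919434) [[519.0999755859375, -0.800000011920929], [535.9000244140625, -118.5], [613.9000244140625, -107.30000305175781], [597.0999755859375, 10.399999618530273]]
ledge 8042 ((574.8265380859375, -46.996795654296875), (141.3407745361328, 300.0832214355469), 3.1100237369537354) [[496.1000061035156, 99.0], [512.4000244140625, -200.6999969482422], [653.5, -193.0], [637.2999877929688, 106.69999694824219]]
reader 1596 ((585.421630859375, -243.446044921875), (110.8451156616211, 81.75666046142578), 3.0011229515075684)
vial_b 99 ((438.2071838378906, -165.82249450683594), (23.53904151916504, 23.25810432434082), 82.04141998291016)
vial_a 96 ((430.14630126953125, 68.10094451904297), (23.210512161254883, 23.285661697387695), 0.6415656805038452)
tip 1688 ((562.6187133789062, 143.28619384765625), (125.54108428955078, 89.49796295166016), 0.7291213274002075)
```

View pics/crop0.png

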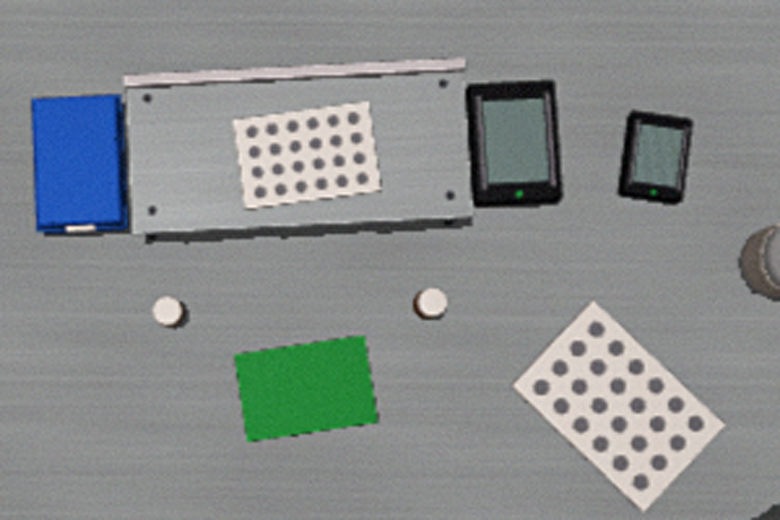

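The crop confirms the choice. The small white plate lies on the ledge at full-frame (358,200). The bigger white one is on the table and the green one is separate. The larger black box, at (437,195), sits at the -y end of the ledge.

My plan is to push the front edge square onto the lip with both open fingertips, then turn 90° and push the +y end along the lip.

```bash
cat >> h.py <<'E'
TH=np.deg2rad(3.11);C,S=np.cos(TH),np.sin(TH);LC=np.array([.5748,-.0470])
def l2w(lx,ly): return np.array([LC[0]+lx*C-ly*S, LC[1]+lx*S+ly*C])
def w2l(p): d=np.asarray(p)[...,:2]-LC; return np.stack([d[...,0]*C+d[...,1]*S,-d[...,0]*S+d[...,1]*C],-1)
def plan(s,lx,ly,z,yaw):
    from scipy.spatial.transform import Rotation as Ro
    yw=TH+np.deg2rad(yaw);R=s['ee_rot'];p=s['tcp_pos']
    T=np.array([[np.cos(yw),0,-np.sin(yw)],[np.sin(yw),0,np.cos(yw)],[0,-1,0]])
    print('t',s['time_s'],'ledge',w2l(p).round(4),'z',p[2].round(4),'F',s['wrist_force'].round(2),'j',s['joints'].round(0),'w',round(s['gripper_width'],2))
    print('shift',(R.T@(np.r_[l2w(lx,ly),z]-p)).round(4),'rot',Ro.from_matrix(R.T@T).as_rotvec().round(4))
E
python3 - <<'E'
from station import sense
from h import *
plan(sense(),-.095,-.008,.15,0)
E
```

```text
t 0.1 ledge [-0.4256 -0.5291] z 0.2216 F [-0.34 -1.02  0.05] j [-59.  22.   0.  -0. -68. -15.] w 1.0
shift [0.4431 0.0724 0.4295] rot [-0.002   0.2354 -0.0003]
```

>>> move_arm:
  increments: "-0.5 0.443 0.072 0.43 -0.002 0.235 0; -0.5 0.443 0.072 0.43 -0.002 0.235 0; -0.5 0.443 0.072 0.43 -0.002 0.235 0; -0.5 0.443 0.072 0.43 -0.002 0.235 0; -0.5 0.443 0.072 0.43 -0.002 0.235 0; -0.5 0.443 0.072 0.43 -0.002 0.235 0; -0.5 0.443 0.072 0.43 -0.002 0.235 0; -0.5 0.443 0.072 0.43 -0.002 0.235 0"

```text
time_s: 0.9
tcp_pos: [0.3725, -0.2515, 0.1761]
ee_rot: [[0.999, 0.0, -0.055], [0.055, -0.002, 0.999], [0.0, -1.0, -0.002]]
wrist_force: [1.2, -0.9, 0.5]
gripper_width: 0.751
```

Run:
```python
from station import sense
from h import *
plan(sense(),-.095,-.008,.15,0)
```

```text
t 0.9 ledge [-0.2131 -0.1932] z 0.1761 F [ 1.24 -0.86  0.54] j [-13.   7. -27.   0. -55. -74.] w 0.75
shift [0.1182 0.0258 0.1852] rot [0.0019 0.0004 0.0003]
```

>>> move_arm:
  increments: "-0.5 0.118 0.026 0.185 0 0 0; -0.5 0.118 0.026 0.185 0 0 0; -0.5 0.118 0.026 0.185 0 0 0; -0.5 0.118 0.026 0.185 0 0 0; -0.5 0.118 0.026 0.185 0 0 0; -0.5 0.118 0.026 0.185 0 0 0; -0.5 0.118 0.026 0.185 0 0 0; -0.5 0.118 0.026 0.185 0 0 0"

```text
time_s: 1.7
tcp_pos: [0.4791, -0.063, 0.1499]
ee_rot: [[0.999, -0.0, -0.054], [0.054, -0.002, 0.999], [-0.0, -1.0, -0.002]]
wrist_force: [-0.1, -1.0, -0.2]
gripper_width: 0.752
```

Run:
```python
from station import sense,capture,camera_params
from h import *
plan(sense(),-.085,-.008,.063,0)
cp=camera_params('wrist')
im,d=capture('wrist');cv2.imwrite('pics/w1.png',im[:,:,::-1])
print(cp)
```

```text
t 1.7 ledge [-0.0964 -0.0108] z 0.1499 F [-0.11 -0.95 -0.24] j [ 12.  12. -25.   0. -53. -99.] w 0.75
shift [0.0115 0.0869 0.003 ] rot [ 0.002  -0.0006 -0.0005]
{'fx': 333.8262251247211, 'fy': 333.8262251247211, 'cx': 318.5281000185088, 'cy': 239.18425804525367, 'xyz': array([ 0.40706888, -0.06646476,  0.31195401]), 'orientation': array([[-0.0528528 ,  0.96292145,  0.26455407],
       [ 0.99859956,  0.0515864 ,  0.01173724],
       [-0.00234535,  0.26480392, -0.96429943]])}
```

View pics/w1.png

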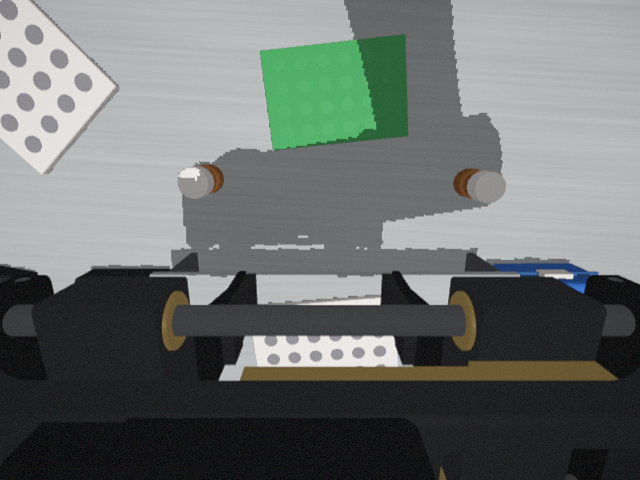

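The wrist view shows the two fingertips at columns ~235 and ~405, in front of the plate (rows 300-365), well clear of the vials. I'm lowering in front of the plate now.

>>> move_arm:
  increments: "-0.5 0.006 0.045 0.003 0.002 0 0; -0.5 0.011 0.075 0.003 0.002 0 0; -0.5 0.011 0.084 0.003 0.002 0 0; -0.5 0.011 0.084 0.003 0.002 0 0; -0.5 0.011 0.084 0.003 0.002 0 0"

```text
time_s: 2.25
tcp_pos: [0.4914, -0.0592, 0.0672]
ee_rot: [[0.999, 0.002, -0.054], [0.054, 0.0, 0.999], [0.002, -1.0, -0.0]]
wrist_force: [-0.0, -0.1, -0.7]
gripper_width: 0.748
```

Run:
```python
from station import sense,capture,camera_params
from h import *
plan(sense(),-.055,-.008,.063,0)
im,d=capture('side');cv2.imwrite('pics/s2.png',cv2.resize(im[150:300,220:380],None,fx=4,fy=4)[:,:,::-1])
plan(sense(),-.055,-.008,.063,0)
```

```text
t 2.25 ledge [-0.084  -0.0077] z 0.0672 F [-0.   -0.15 -0.66] j [ 12.  20. -29.   0. -41. -99.] w 0.75
shift [ 0.0289  0.0043 -0.0003] rot [0.0001 0.0001 0.0022]
t 2.3 ledge [-0.0836 -0.0075] z 0.0676 F [-0.01  0.75  0.33] j [ 12.  20. -29.   0. -41. -99.] w 0.75
shift [ 0.0286  0.0047 -0.0005] rot [-0.0001  0.0003  0.0033]
```

View pics/s2.png

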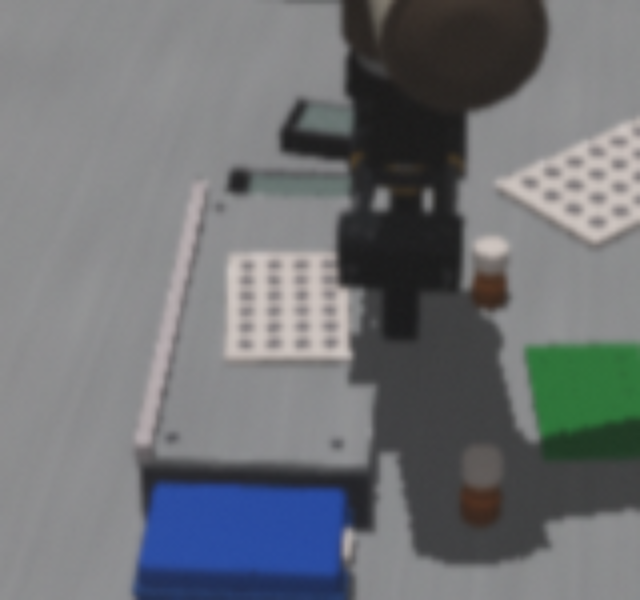

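The side view shows the fingertips just in front of the ledge, with the plate 20-25 mm ahead. I'll drop 4 mm, hold, and read the height averaged over a few readings.

>>> move_arm:
  increments: "-0.5 0.004 0.0045 0 0 0 0.002; -0.5 0.004 0.0045 0 0 0 0.002; -0.5 0.004 0.0045 0 0 0 0.002; -0.5 0.004 0.0045 0 0 0 0.002"

```text
time_s: 2.7
tcp_pos: [0.4948, -0.0585, 0.0618]
ee_rot: [[0.998, -0.001, -0.055], [0.055, -0.0, 0.998], [-0.001, -1.0, 0.0]]
wrist_force: [0.7, 0.4, 0.1]
gripper_width: 0.747
```

Run:
```python
from station import sense,capture,camera_params
from h import *
plan(sense(),-.055,-.008,.063,0)
```

```text
t 2.7 ledge [-0.0805 -0.0072] z 0.0618 F [0.69 0.37 0.06] j [ 12.  21. -29.  -0. -41. -99.] w 0.75
shift [ 0.0255 -0.0013 -0.0008] rot [-0.0001  0.0006 -0.0014]
```

>>> move_arm:
  increments: "-0.5 0.005 -0.001 0 0 0 0; -0.5 0.010 -0.001 0 0 0 0; -0.5 0.015 -0.001 0 0 0 0; -0.5 0.019 -0.001 0 0 0 0; -0.5 0.023 -0.001 0 0 0 0; -0.5 0.027 -0.001 0 0 0 0; -0.5 0.031 -0.001 0 0 0 0; -0.5 0.035 -0.001 0 0 0 0"

```text
time_s: 3.5
tcp_pos: [0.5299, -0.0567, 0.0624]
ee_rot: [[0.998, -0.002, -0.055], [0.055, -0.0, 0.999], [-0.002, -1.0, -0.0]]
wrist_force: [-0.6, -0.6, -1.2]
gripper_width: 0.749
```

```bash
cat >> h.py <<'E'
def plate(name):
    from station import capture,camera_params
    im,d=capture('top');cp=camera_params('top');hsv=cv2.cvtColor(im,cv2.COLOR_RGB2HSV)
    cv2.imwrite(f'pics/{name}.png',cv2.resize(im[150:280,240:500],None,fx=3,fy=3)[:,:,::-1])
    m=((hsv[...,2]>200)&(hsv[...,1]<40)).astype(np.uint8)*255
    m[:,:250]=0;m[:150]=0;m[233:]=0;m[:,480:]=0
    v,u=np.indices(m.shape)
    w=w2l(onplane(cp,np.c_[u.ravel(),v.ravel()],.066)).reshape(m.shape+(2,))
    m[w[...,0]>.0585]=0   # cut lip
    m=cv2.morphologyEx(m,cv2.MORPH_CLOSE,np.ones((7,7)))
    cs,_=cv2.findContours(m,cv2.RETR_EXTERNAL,cv2.CHAIN_APPROX_NONE)
    k=max(cs,key=cv2.contourArea);q=w2l(onplane(cp,k.reshape(-1,2),.066)).astype(np.float32)*1000
    rc=cv2.minAreaRect(q);print('plate in ledge',np.round(rc[0],1),np.round(rc[1],1),round(rc[2],2),'x',q[:,0].min().round(1),q[:,0].max().round(1),'y',q[:,1].min().round(1),q[:,1].max().round(1))
E
python3 - <<'E'
from station import sense,capture,camera_params
from h import *
plan(sense(),-.0295,-.008,.063,0)
plate('t3')
E
```

```text
t 3.5 ledge [-0.0454 -0.0072] z 0.0624 F [-0.61 -0.62 -1.19] j [ 11.  23. -24.  -0. -43. -98.] w 0.75
shift [ 0.0159 -0.0007 -0.0008] rot [ 0.      0.0005 -0.002 ]
plate in ledge [-0.1 65.5] [27.1 79.3] 8.52 x -19.1 12.1 y 26.2 104.5
```

View pics/t3.png

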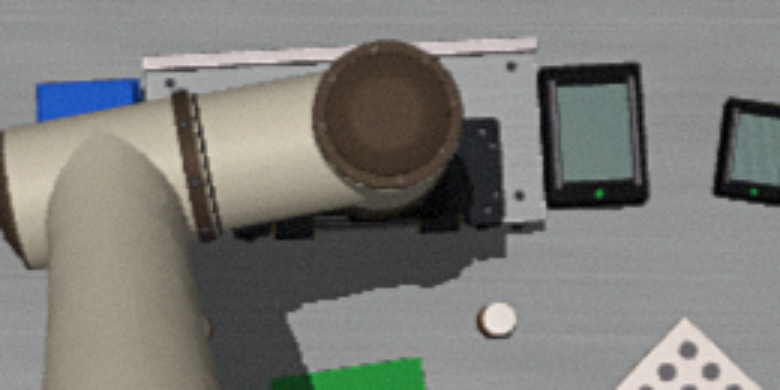

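The top view is blocked by the arm, so I'll use the side camera. Continuing the push.

>>> move_arm:
  increments: "-0.5 0.004 -0.0005 0 0 0 0; -0.5 0.007 -0.0005 0 0 0 0; -0.5 0.010 -0.0005 0 0 0 0; -0.5 0.012 -0.0005 0 0 0 0; -0.5 0.013 -0.0005 0 0 0 0; -0.5 0.013 -0.0005 0 0 0 0"

```text
time_s: 4.15
tcp_pos: [0.5428, -0.056, 0.063]
ee_rot: [[0.998, -0.001, -0.055], [0.055, -0.0, 0.999], [-0.001, -1.0, 0.0]]
wrist_force: [-0.3, -0.1, -0.0]
gripper_width: 0.749
```

Run:
```python
from station import sense,capture,camera_params
from h import *
plan(sense(),-.0295,-.008,.063,0)
im,d=capture('side');cv2.imwrite('pics/s4.png',cv2.resize(im[150:300,220:380],None,fx=4,fy=4)[:,:,::-1])
```

```text
t 4.15 ledge [-0.0324 -0.0072] z 0.063 F [-0.32 -0.14 -0.04] j [ 11.  24. -22.  -0. -44. -98.] w 0.75
shift [ 0.0029 -0.     -0.0008] rot [-0.      0.0005 -0.0014]
```

View pics/s4.png

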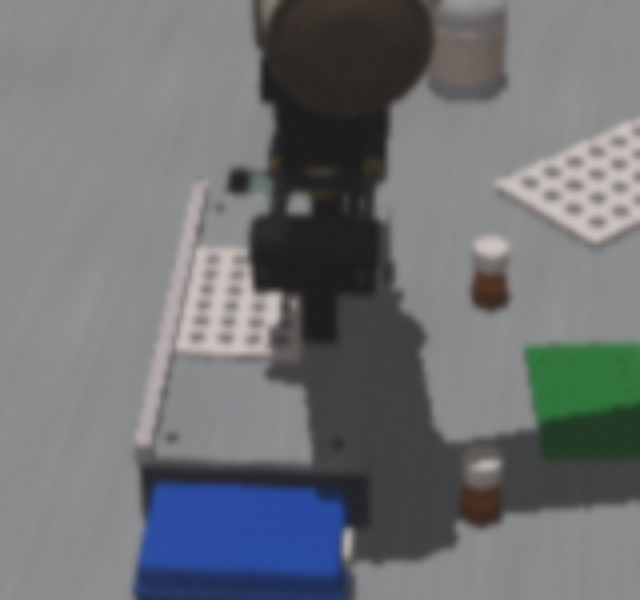

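The plate now sits almost at the lip and square, with its left end at crop row ~350. The final contact goes in small steps while I watch the force.

>>> move_arm:
  increments: "-0.5 0.001 0 0 0 0 0; -0.5 0.002 0 0 0 0 0; -0.5 0.003 0 0 0 0 0; -0.5 0.003 0 0 0 0 0"

```text
time_s: 4.6
tcp_pos: [0.5442, -0.056, 0.0628]
ee_rot: [[0.999, -0.005, -0.054], [0.054, -0.0, 0.999], [-0.005, -1.0, -0.0]]
wrist_force: [-3.8, 0.5, 3.5]
gripper_width: 0.747
```

>>> move_arm:
  increments: "-0.5 0.001 0 0 0 0 0; -0.5 0.0015 0 0 0 0 0; -0.5 0.0015 0 0 0 0 0"

```text
time_s: 4.9
tcp_pos: [0.5443, -0.056, 0.0626]
ee_rot: [[0.998, -0.008, -0.054], [0.054, -0.001, 0.999], [-0.008, -1.0, -0.0]]
wrist_force: [-7.3, 0.8, 5.6]
gripper_width: 0.748
```

Run:
```python
from station import sense,capture,camera_params
from h import *
plan(sense(),-.0295,-.008,.063,0)
im,d=capture('side');cv2.imwrite('pics/s5.png',cv2.resize(im[190:260,250:330],None,fx=8,fy=8)[:,:,::-1])
```

```text
t 4.9 ledge [-0.0309 -0.0073] z 0.0626 F [-7.31  0.85  5.62] j [ 11.  25. -22.  -0. -44. -98.] w 0.75
shift [ 0.0014 -0.0004 -0.0007] rot [ 0.0001  0.     -0.0078]
```

View pics/s5.png

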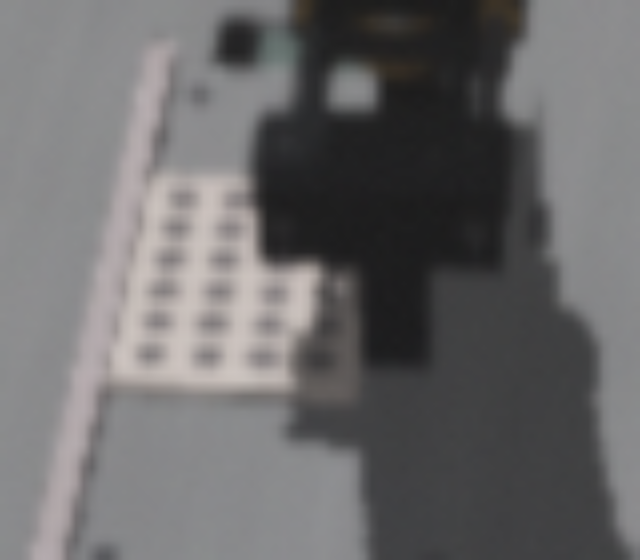

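The plate is seated: the measured contact force is 7 N and its back edge is parallel to and touching the lip along its full length. I'll back off, rise, and look from above.

>>> move_arm:
  increments: "-0.5 -0.006 0 0 0 0 0; -0.5 -0.016 0 0 0 0 0; -0.5 -0.036 0 0 0 0 0; -0.5 -0.036 -0.04 0 0 0 0; -0.5 -0.036 -0.08 0 0 0 0; -0.5 -0.036 -0.08 0 0 0 0; -0.5 -0.036 -0.08 0 0 0 0"

```text
time_s: 5.65
tcp_pos: [0.5119, -0.0574, 0.144]
ee_rot: [[0.999, 0.002, -0.055], [0.055, 0.001, 0.999], [0.002, -1.0, 0.001]]
wrist_force: [-0.7, 0.7, -0.5]
gripper_width: 0.751
```

Run:
```python
from station import sense,capture,camera_params
from h import *
plan(sense(),.018,.105,.14,90)
plan(sense(),.018,.105,.14,60)
im,d=capture('side');cv2.imwrite('pics/s6.png',cv2.resize(im[190:260,250:330],None,fx=8,fy=8)[:,:,::-1])
```

```text
t 5.65 ledge [-0.0634 -0.007 ] z 0.144 F [-0.68  0.73 -0.53] j [ 12.  16. -21.  -0. -53. -99.] w 0.75
shift [0.0814 0.0043 0.1119] rot [ 1.1000e-03 -1.5705e+00  2.6000e-03]
t 5.65 ledge [-0.0634 -0.007 ] z 0.144 F [-0.68  0.73 -0.53] j [ 12.  16. -21.  -0. -53. -99.] w 0.75
shift [0.0814 0.0043 0.1119] rot [ 3.0000e-04 -1.0469e+00  2.6000e-03]
```

View pics/s6.png

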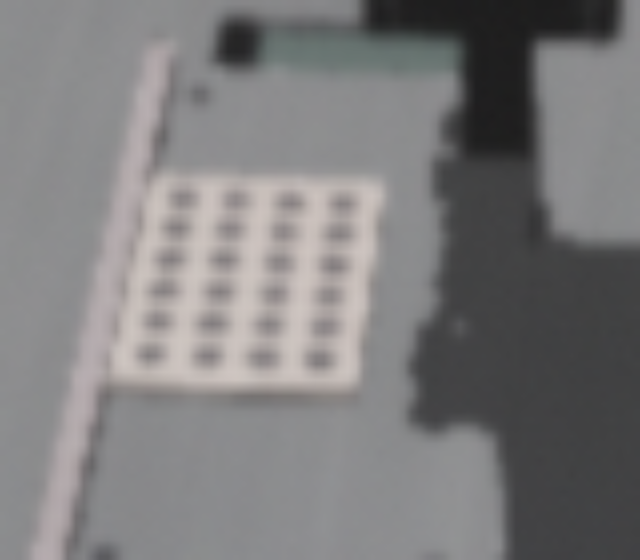

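The plate lies flat and parallel against the lip. Next, move over to the +y end with the jaw turned across the ledge.

>>> move_arm:
  increments: "0.3 0.081 0.004 0.112 0 -1.57 0; 0.3 0.081 0.004 0.112 0 -1.57 0; 0.3 0.081 0.004 0.112 0 -1.57 0; 0.3 0.081 0.004 0.112 0 -1.57 0; 0.3 0.081 0.004 0.112 0 -1.57 0; 0.3 0.081 0.004 0.112 0 -1.57 0; 0.3 0.081 0.004 0.112 0 -1.57 0; 0.3 0.081 0.004 0.112 0 -1.57 0"

```text
time_s: 6.5
tcp_pos: [0.5851, 0.0584, 0.1366]
ee_rot: [[0.305, -0.005, -0.952], [0.952, -0.001, 0.305], [-0.003, -1.0, 0.005]]
wrist_force: [0.5, -0.4, -0.8]
gripper_width: 0.355
```

Run:
```python
from station import sense,capture,camera_params
from h import *
plan(sense(),.018,.100,.10,90)
```

```text
t 6.5 ledge [0.016  0.1047] z 0.1366 F [ 0.46 -0.37 -0.79] j [ 21.  23. -11.  -0. -56. -39.] w 0.36
shift [-0.0036  0.0366 -0.0037] rot [-0.005  -0.3642 -0.0017]
```

>>> move_arm:
  increments: "0.3 -0.0035 0.03 -0.0035 -0.003 -0.364 0; 0.3 -0.0035 0.036 -0.0035 -0.003 -0.364 0; 0.3 -0.0035 0.036 -0.0035 -0.003 -0.364 0; 0.3 -0.0035 0.036 -0.0035 -0.003 -0.364 0; 0.3 -0.0035 0.036 -0.0035 -0.003 -0.364 0; 0.3 -0.0035 0.036 -0.0035 -0.003 -0.364 0"

```text
time_s: 7.1
tcp_pos: [0.5881, 0.0542, 0.1024]
ee_rot: [[-0.047, 0.001, -0.999], [0.999, -0.001, -0.047], [-0.001, -1.0, -0.001]]
wrist_force: [0.1, -0.4, -0.1]
gripper_width: 0.349
```

Run:
```python
from station import sense,capture,camera_params
from h import *
plate('t7')
im,d=capture('side');cv2.imwrite('pics/s7.png',cv2.resize(im[150:300,220:380],None,fx=4,fy=4)[:,:,::-1])
plan(sense(),.018,.093,.0630,90)
```

```text
plate in ledge [ 19.6 -13.9] [ 77.8 111.3] 0.13 x -19.3 58.5 y -69.5 41.9
t 7.2 ledge [0.0189 0.1003] z 0.1029 F [ 0.48 -0.3   0.14] j [ 21.  25. -14.   0. -51. -18.] w 0.35
shift [-0.0073  0.0399  0.0009] rot [ 0.0013 -0.0069 -0.0004]
```

View pics/t7.png

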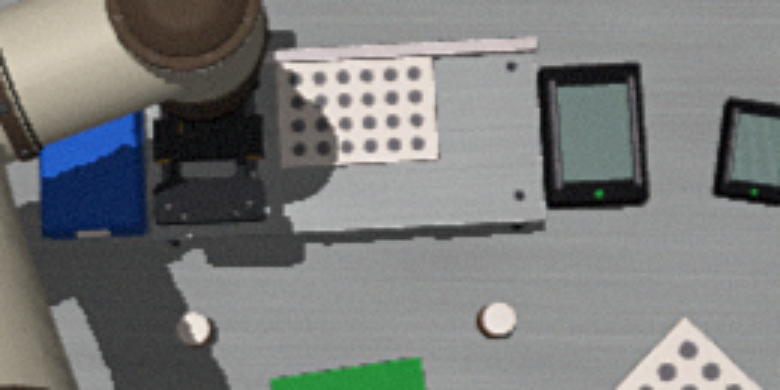

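View pics/s7.png

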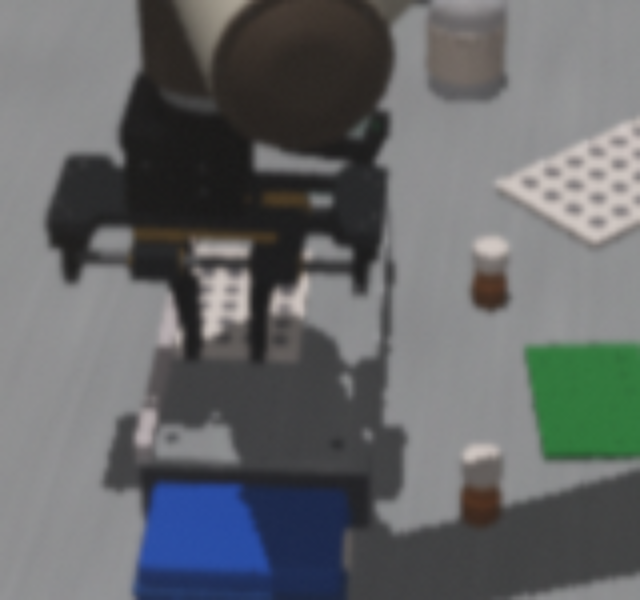

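The plate is square with the lip (0.1°), spanning ledge y -69.5 to about +50.5. The fingers are at ledge y +100, clear of it. I'm lowering now, then pushing toward -y (tool -x).

>>> move_arm:
  increments: "0.3 -0.003 0.03 0.001 0 -0.006 0; 0.3 -0.006 0.038 0.001 0 -0.006 0; 0.3 -0.006 0.0395 0.001 0 -0.006 0; 0.3 -0.006 0.0395 0.001 0 -0.006 0; 0.3 -0.006 0.0395 0.001 0 -0.006 0"

```text
time_s: 7.7
tcp_pos: [0.5884, 0.0483, 0.0644]
ee_rot: [[-0.054, 0.003, -0.999], [0.999, -0.0, -0.054], [-0.0, -1.0, -0.003]]
wrist_force: [0.4, 0.7, 0.1]
gripper_width: 0.353
```

Run:
```python
from station import sense
from h import *
plan(sense(),.0185,.055,.0630,90)
```

```text
t 7.7 ledge [0.0187 0.0945] z 0.0644 F [0.4  0.67 0.08] j [ 20.  28. -16.   0. -46. -17.] w 0.35
shift [-0.0395  0.0014  0.0002] rot [ 0.0031 -0.0001 -0.0002]
```

>>> move_arm:
  increments: "0.3 -0.006 0.0015 0 0.001 0 0; 0.3 -0.012 0.0015 0 0.001 0 0; 0.3 -0.018 0.0015 0 0.001 0 0; 0.3 -0.023 0.0015 0 0.001 0 0; 0.3 -0.028 0.0015 0 0.001 0 0; 0.3 -0.033 0.0015 0 0.001 0 0; 0.3 -0.038 0.0015 0 0.001 0 0; 0.3 -0.043 0.0015 0 0.001 0 0"

```text
time_s: 8.5
tcp_pos: [0.5899, 0.0049, 0.0619]
ee_rot: [[-0.054, 0.0, -0.999], [0.999, -0.0, -0.054], [-0.0, -1.0, -0.0]]
wrist_force: [-0.8, 0.2, -0.0]
gripper_width: 0.352
```

Run:
```python
from station import sense
from h import *
plan(sense(),.0185,.015,.0630,90)
plate('t8')
```

```text
t 8.5 ledge [0.0179 0.051 ] z 0.0619 F [-0.84  0.21 -0.01] j [ 16.  28. -16.   0. -46. -13.] w 0.35
shift [-0.036  -0.0011 -0.0006] rot [ 0.0003 -0.0002 -0.0004]
plate in ledge [ 19.6 -44.6] [72.1 77.7] 89.98 x -19.2 58.5 y -80.7 -8.6
```

View pics/t8.png

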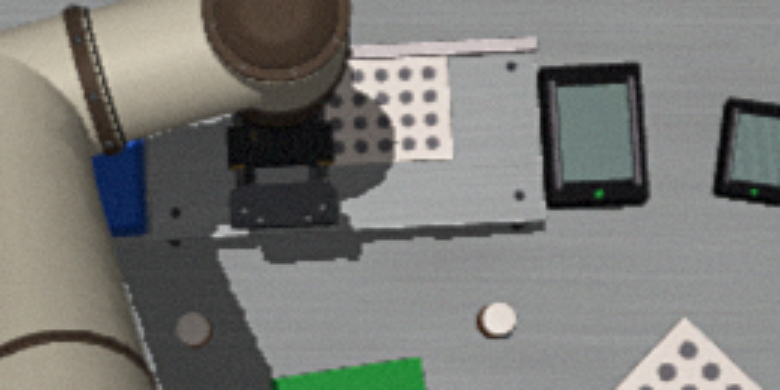

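The push works. The leading edge is at -80.7 mm with the TCP at +51, and the plate is still square. It needs about 99 mm more.

>>> move_arm:
  increments: "0.3 -0.005 -0.001 0 0 0 0; 0.3 -0.010 -0.001 0 0 0 0; 0.3 -0.016 -0.001 0 0 0 0; 0.3 -0.022 -0.001 0 0 0 0; 0.3 -0.028 -0.001 0 0 0 0; 0.3 -0.034 -0.001 0 0 0 0; 0.3 -0.040 -0.001 0 0 0 0; 0.3 -0.045 -0.001 0 0 0 0"

```text
time_s: 9.35
tcp_pos: [0.5924, -0.0403, 0.0629]
ee_rot: [[-0.054, 0.0, -0.999], [0.999, -0.001, -0.054], [-0.001, -1.0, -0.0]]
wrist_force: [-0.4, 1.9, 1.5]
gripper_width: 0.351
```

Run:
```python
from station import sense
from h import *
plan(sense(),.0185,-.038,.0630,90)
plate('t9')
```

```text
t 9.35 ledge [0.0179 0.0057] z 0.0629 F [-0.38  1.88  1.55] j [ 12.  28. -15.   0. -47.  -9.] w 0.35
shift [-0.0437 -0.     -0.0006] rot [ 0.0003 -0.0005 -0.0005]
plate in ledge [ 19.6 -90.9] [77.6 69.9] 0.32 x -19.2 58.4 y -125.8 -55.8
```

>>> move_arm:
  increments: "0.3 -0.005 0 -0.0005 0 0 0; 0.3 -0.011 0 -0.0005 0 0 0; 0.3 -0.017 0 -0.0005 0 0 0; 0.3 -0.023 0 -0.0005 0 0 0; 0.3 -0.029 0 -0.0005 0 0 0; 0.3 -0.035 0 -0.0005 0 0 0; 0.3 -0.040 0 -0.0005 0 0 0; 0.3 -0.043 0 -0.0005 0 0 0"

```text
time_s: 10.2
tcp_pos: [0.5952, -0.0833, 0.0629]
ee_rot: [[-0.054, 0.0, -0.999], [0.999, -0.001, -0.054], [-0.001, -1.0, -0.0]]
wrist_force: [-0.4, -0.1, 0.0]
gripper_width: 0.353
```

Run:
```python
from station import sense
from h import *
plan(sense(),.0185,-.0485,.0630,90)
plate('t10')
```

```text
t 10.2 ledge [ 0.0184 -0.0374] z 0.0629 F [-0.38 -0.09  0.03] j [  7.  29. -14.   0. -47.  -4.] w 0.35
shift [-0.0111 -0.0001 -0.0001] rot [ 0.0004 -0.0007 -0.0006]
plate in ledge [  19.6 -137.4] [77.6 63.1] 0.06 x -19.2 58.4 y -169.0 -105.9
```

View pics/t10.png

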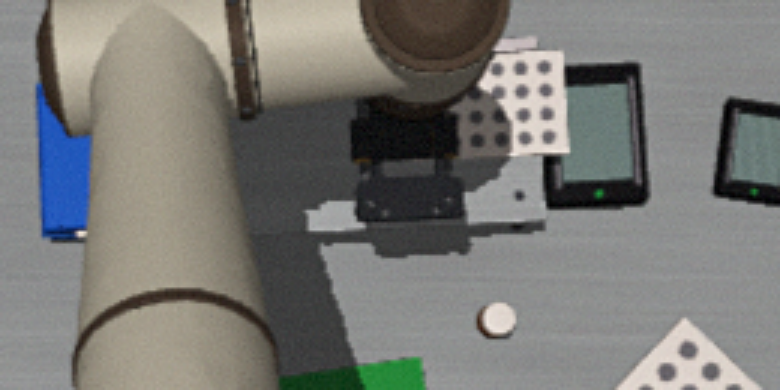

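The plate is square along the lip and sticks out 19 mm. It needs 11 mm more.

>>> move_arm:
  increments: "0.3 -0.004 0 0 0 0 0; 0.3 -0.008 0 0 0 0 0; 0.3 -0.010 0 0 0 0 0; 0.3 -0.011 0 0 0 0 0; 0.3 -0.011 0 0 0 0 0"

```text
time_s: 10.75
tcp_pos: [0.5958, -0.0938, 0.063]
ee_rot: [[-0.054, 0.0, -0.999], [0.999, -0.001, -0.054], [-0.001, -1.0, -0.0]]
wrist_force: [-1.0, 0.0, 0.2]
gripper_width: 0.349
```

Run:
```python
from station import sense
from h import *
plan(sense(),.0185,-.0485,.0630,90)
plate('t11')
```

```text
t 10.75 ledge [ 0.0184 -0.0479] z 0.063 F [-0.99  0.    0.21] j [  6.  29. -14.   0. -47.  -3.] w 0.35
shift [-0.0006  0.     -0.0001] rot [ 0.0004 -0.0004 -0.0006]
plate in ledge [  19.7 -148.4] [62.6 77.5] 89.39 x -19.3 58.4 y -180.0 -117.3
```

The leading edge is at -180.0, so the overhang is 30 mm. I'll back away, rise and move clear for a final look.

>>> move_arm:
  increments: "0.3 0.005 0 0 0 0 0; 0.3 0.02 0 0 0 0 0; 0.3 0.05 0 0 0 0 0; 0.3 0.05 -0.04 0 0 0 0; 0.3 0.07 -0.08 0.03 0 0 0; 0.3 0.11 -0.1 0.06 0 0 0; 0.3 0.16 -0.1 0.1 0 0 0; 0.3 0.16 -0.1 0.1 0 0 0"

```text
time_s: 11.6
tcp_pos: [0.4848, 0.0635, 0.164]
ee_rot: [[-0.057, 0.002, -0.998], [0.998, 0.001, -0.057], [0.001, -1.0, -0.002]]
wrist_force: [0.8, -0.5, -0.5]
gripper_width: 0.353
```

Run:
```python
from station import sense,capture,camera_params
from h import *
plan(sense(),.0185,-.0485,.0630,90)
plate('t12')
im,d=capture('top');P=cloud(camera_params('top'),d);l=w2l(P)*1000
for a,b in((-175,-155),(-145,-120),(-100,-70)):
    m=(l[...,0]>-12)&(l[...,0]<50)&(l[...,1]>a)&(l[...,1]<b)&(P[...,2]>.05);print(a,'z',np.median(P[m][:,2]).round(4))
for nm,b,(a,c_) in(('reader',(165,225,418,458),(.02,.04)),('vial_b',(245,270,395,415),(.035,.06)),('vial_a',(245,270,295,315),(.035,.06)),('tip',(170,235,245,292),(.04,.06))):
    q=P[b[0]:b[1],b[2]:b[3]].reshape(-1,3);q=q[(q[:,2]>a)&(q[:,2]<c_)]
    if len(q): print(nm,len(q),cv2.minAreaRect(q[:,:2].astype(np.float32)*1000))
im,d=capture('side');cv2.imwrite('pics/s12.png',cv2.resize(im[150:300,220:380],None,fx=4,fy=4)[:,:,::-1])
```

```text
t 11.6 ledge [-0.0839  0.1152] z 0.164 F [ 0.78 -0.52 -0.51] j [ 27.  12. -23.  -0. -55. -23.] w 0.35
shift [-0.1641  0.101  -0.1018] rot [0.0017 0.0025 0.001 ]
plate in ledge [  19.6 -120.5] [119.1  77.8] 90.0 x -19.3 58.4 y -180.0 -60.9
-175 z 0.0667
-145 z 0.067
-100 z 0.0667
reader 1205 ((585.0225219726562, -243.4671630859375), (110.47152709960938, 80.64420318603516), 2.4373581409454346)
vial_b 100 ((438.2126159667969, -165.58102416992188), (22.866344451904297, 23.300172805786133), 0.35783228278160095)
vial_a 42 ((436.49310302734375, 68.61399841308594), (10.496692657470703, 23.06621742248535), 6.84492826461792)
tip 452 ((593.7296752929688, 143.4646759033203), (58.476318359375, 91.95443725585938), 3.682474374771118)
```

View pics/t12.png

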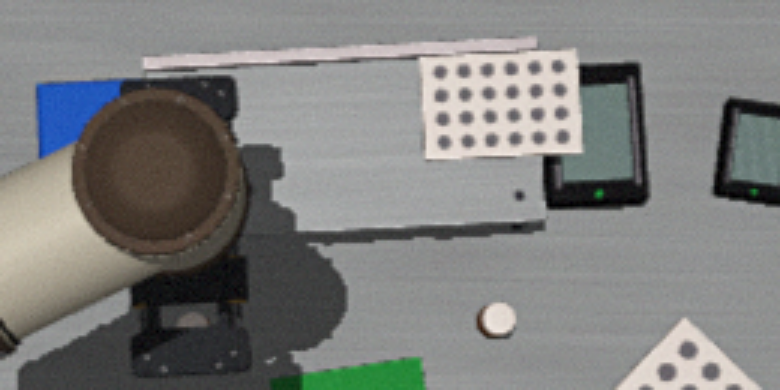

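View pics/s12.png

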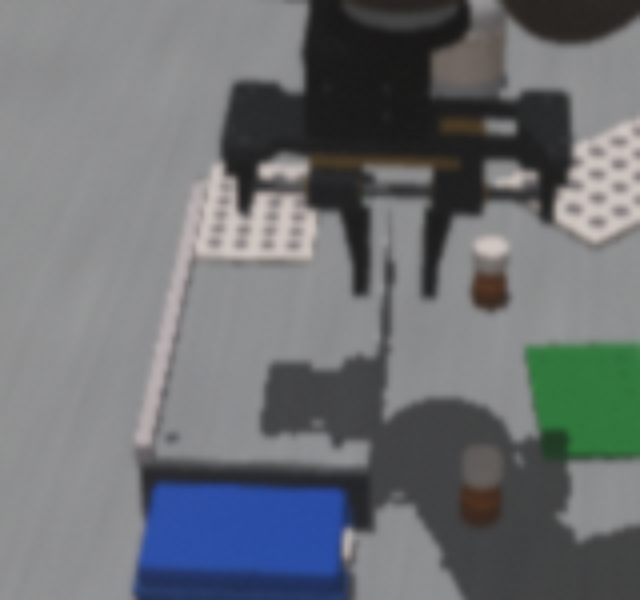

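The plate is flat (top at z 66.7-67.0 mm along its length), parallel to the lip, and sticks out 30 mm over the reader. The bystanders are where they were and the arm is clear, so I'm handing in.

```bash
python3 -c "
from station import r
print(r.finish_job())"
```

```text
the job is handed in; nothing more can be done
None
```

The job is done and handed in after about 12 s of robot time. I pushed the small white plate square onto the lip with both fingertips (about 7 N against the lip). Then I turned the gripper 90° and pushed the plate's +y end along the lip toward the reader.

Last checks, with the arm backed clear:
- **Position:** the plate spans ledge y -180 to -61 mm, so about 30 mm sticks out over the reader.
- **Lip:** the plate measured 0° to the lip, and its front edge at -19.3 mm fits it touching the lip. The back edge blends with the lip in the image, so I inferred that contact from the front edge and the earlier contact force.
- **Flatness:** its top read z = 66.7–67.0 mm at three places along its length, so it lies flat.
- **Bystanders:** the reader and vial_b measured unmoved. The tip box and vial_a were partly hidden by the arm from above, so their numbers are incomplete, but they look undisturbed in the side view. I did not re-measure the bottle or the pipette; the arm did not go near them.

No check failed.

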